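# Shut the kiln down along its row of toggle levers

### The job

Shut the kiln down: run a fingertip lightly along the curved row of four upright steel levers on the control box, from the end farthest from the lone fifth lever towards it, so that the levers are laid over one after another and each is left leaning well over towards the lone lever. The lone lever, alone beyond the gap, runs the extractor fan and must stay upright. Touch gently: do not shove or lift the box, and leave the cup, stamp and tile beside it where they stand.

Things in the scene. Friction and masses are not known exactly. Their poses are not given: they have to be found in the camera images.
- control_box: Loose grey box, dark steel top plate, about 2 kg, 140 (x) x 340 (y) x 50 (z) mm; origin at the centre of its underside, z up, its front (-x) roughly faces the robot. Levers 1 to 4 stand on its top in a row from +y to -y, about 51 mm apart, their hinges on an arc of 160 mm radius centred at x = -150, y = 40 mm (from +0.49 to -0.49 rad off the x axis), marked by a thin white line.
- lone_lever_tip (a point): Centre of the ball of the lone fifth lever (same shape and motion as the others), which stands by itself 103 mm beyond lever 4, hinged at x = -9, y = -138 mm in the box's frame. Leave it upright.
- lone_lever (a joint): Lean of the lone lever in rad, 0 = upright, 1.05 = fully over.
- cup: Loose unglazed beige cup, 65 mm wide, 67 mm high, open at the top, standing beyond the lever-1 end (+y) of the box; origin at the centre of its underside. Leave it alone.
- stamp: Loose upright wooden stamp, 19 mm thick, 54 mm high, in front of the box; origin at the centre of its underside. Leave it alone.
- tile: Loose L-shaped glaze test tile, 30 x 38 mm foot, 56 mm high, in front of the box; origin at the centre of its underside. Leave it alone.
- lever_1_tip (a point): Centre of the 13 mm ball at the top of lever 1, the first of the row (the end farthest from the lone lever). Steel rod 7 mm thick, ball centre 50 mm from the hinge. The ball's top is 110 mm above the table when upright, 85 mm when fully over: a fingertip moving level at about 92 mm lays it over, then slips across it.
- lever_1 (a joint): Lean of lever 1 (hinge at x, y, z = -9, 115, 54 mm in the box's frame) in rad: 0 = upright (starts 0 to 0.15), 1.05 = fully over against its stop, leaning along the row towards the next lever and the lone one. Slight friction (under 1 N at the ball); it stays where it is left.
- lever_2_tip (a point): Centre of the 13 mm ball at the top of lever 2, the second of the row. Steel rod 7 mm thick, ball centre 50 mm from the hinge. The ball's top is 110 mm above the table when upright, 85 mm when fully over: a fingertip moving level at about 92 mm lays it over, then slips across it.
- lever_2 (a joint): Lean of lever 2 (hinge at x, y, z = 8, 66, 54 mm in the box's frame) in rad: 0 = upright (starts 0 to 0.15), 1.05 = fully over against its stop, leaning along the row towards the next lever and the lone one. Slight friction (under 1 N at the ball); it stays where it is left.
- lever_3_tip (a point): Centre of the 13 mm ball at the top of lever 3, the third of the row. Steel rod 7 mm thick, ball centre 50 mm from the hinge. The ball's top is 110 mm above the table when upright, 85 mm when fully over: a fingertip moving level at about 92 mm lays it over, then slips across it.
- lever_3 (a joint): Lean of lever 3 (hinge at x, y, z = 8, 14, 54 mm in the box's frame) in rad: 0 = upright (starts 0 to 0.15), 1.05 = fully over against its stop, leaning along the row towards the next lever and the lone one. Slight friction (under 1 N at the ball); it stays where it is left.
- lever_4_tip (a point): Centre of the 13 mm ball at the top of lever 4, the fourth of the row (nearest the lone lever). Steel rod 7 mm thick, ball centre 50 mm from the hinge. The ball's top is 110 mm above the table when upright, 85 mm when fully over: a fingertip moving level at about 92 mm lays it over, then slips across it.
- lever_4 (a joint): Lean of lever 4 (hinge at x, y, z = -9, -35, 54 mm in the box's frame) in rad: 0 = upright (starts 0 to 0.15), 1.05 = fully over against its stop, leaning along the row towards the next lever and the lone one. Slight friction (under 1 N at the ball); it stays where it is left.

How it is judged:
By the outcome, as a careful person would: the job done as asked, in the order asked, and still so for the second after the job is handed in, with the robot touching nothing.
It also fails if it takes over 38 s, if anything falls off the work surface, if the arm or the gripper's body presses on something with over 40 N, if the wrist force passes 120 N, or if a joint passes its speed limit or range.

### The arm

A 6-joint arm with a two-finger parallel gripper is mounted at the origin on a cart in front of the work surface, level with it; the furniture and walls round the work are solid. World frame = base frame: x ahead of the robot, y to its left, z up, the work surface at z = 0. Lengths are in mm, angles in rad, forces in N, time in s.
With the tool pointing down it reaches from about 275 to 875 mm from the base axis. Payload 12.5 kg.
Tool frame: the origin (TCP) lies midway between the tips of the shut fingers; the grasp point (between the pads) lies ctrl.grip_point_offset behind it (ctrl.grip_point_offset is the distance from the TCP to the grasp point, in mm); z points along the fingers, y is the line along which they close (so a half turn about z gives the same grasp; the last joint's range is limited). The gripper opens to 85 mm and grips with 20 to 120 N. Pads are 22 mm wide; open, the fingers measure 114 mm over their backs; the gripper's body (76 mm by 85 mm) begins 54 mm behind the grasp point. The pads swing forward as they close: fully open they stand 13 mm farther back than shut.
Start: joints at [-1.194, 0.351, 1.652, -0, 1.139, -0.085], TCP at [245.074, -492.365, 231.29] pointing down, gripper open.
Joint ranges: [-2.75, 2.75], [-0.79, 2.1], [0.01, 2.65], [-1.57, 4.71], [0.07, 3.14], [-2.87, 2.87]. Speed limits (rad/s): [2.22, 2.22, 2.79, 3.14, 3.14, 3.14].

### API

Orientations are given as a unit quaternion [w, x, y, z].
In Python, from workcell import state, imaging, ctrl gives the robot as it stands.
- The arm moves only by the tool play_rows, never from a script. Its argument "targets" is a list of rows, each a list of 3 entries, a list of its own where there are three numbers: the shift along the tool's x, y, z each as a share of 500 mm, from -1 to 1, then the turn, a rotation vector about the tool's x, y, z each as a share of pi/2 rad, from -1 to 1, then the finger opening in mm, from 0 to 85.4. A call has exactly 8 rows; each row is the pose to reach, as a shift and turn from the pose commanded when the call began, along the tool's axes at that moment; what a row does not reach only later rows make up. A row lasts 1/10 s, in which the tool goes at most 50 mm and 8.59 degrees, less where a joint would pass 70% of its speed; a pose out of reach is approached as far as the arm can. A call with a number of a shift or a turn outside -1 to 1 is refused whole. A call with a gripper value outside its range is refused whole. The fingers move at their own pace and stop on an object; "squeeze" is the grip in N (left out, the last holds). Time passes only in rows, so rows that repeat a pose let the fingers close, or fill a call up. It gives the time, the measured TCP pose, the force, the opening and the grip force at its end, in the units of the state.
- state(): the state, without advancing time (a new reading comes with each control period).
- imaging.grab_frame(name): name is "side" or "top" or "wrist"; returns a dict with "frame" (400x640x3 uint8, red, green, blue), "z_map" (400x640 float32, mm along the optical axis (not along the pixel's ray), 0 where there is no reading), "K" (3x3 intrinsics, pixels), "R" (3x3) and "t" (3): a world point X has camera coordinates R X + t; the wrist camera has in their place "T_tool_cam" (4x4, takes a point from camera to tool coordinates, whose origin is the TCP and whose axes are the flange's). Camera axes: x right, y down, z forward; pixel columns grow to the right and rows downward; lengths in mm; the calibration is good to about 2 mm. A picture is of the moment at which its call begins: read the wrist's pose just before it.
- ctrl.close_job(): hands the job in; it is judged then, once.
The state is a dict: "time_s": time; "joints": joint angles; "dq": joint speeds; "joint_efforts": joint torques, N m; "ee_pos": TCP position; "orientation": TCP orientation; "force": force on the tool from outside, world axes, zero at the start; "torque": the same for the moment, N m; "gripper_width": opening from 0.0 (shut) to 1.0 (fully open); "grasp_force": force on a finger pad.
Only numpy, scipy, OpenCV 4.12 (cv2) and the standard library are available. Lean on these libraries where they do the work, as an engineer would, in place of code of your own. Each camera call takes 0.05 s, during which the arm holds its last target. There are 200 camera calls.

## Working session

There is one attempt and no reset: what is moved stays moved. The work goes in short steps, Python scripts to look and compute and a tool call to move; the robot and the scene stay as the last step left them, time stands still between calls to the robot, and variables do not carry over. Pictures are saved under pics/ and viewed, at most 10 in all, crops included, and the job is handed in when it is done.

Besides the shell and the picture viewer there is one more tool, called after ">>>" as name(argument=value, ...) on one line, values as JSON. play_rows: Moves the arm, as the interface text tells. Its arguments: {"type":"object","properties":{"targets":{"type":"array"},"squeeze":{"type":"number"}},"required":["targets"]}

```bash
mkdir -p pics; python3 - <<'E'
from workcell import state, imaging, ctrl
import cv2,numpy as np
s=state();print(s,ctrl.grip_point_offset)
for n in ("top","side"):
    f=imaging.grab_frame(n);np.savez(n+".npz",**f)
    cv2.imwrite(f"pics/{n}1.png",f["frame"][:,:,::-1]);print(f["K"],f["R"],f["t"])
E
```

```text
{'time_s': 0.0, 'joints': array([-1.19359103e+00,  3.51261321e-01,  1.65241807e+00,  9.08529843e-07,
        1.13912398e+00, -8.46201269e-02]), 'dq': array([ 8.15013984e-04, -1.55517010e-05,  5.45646620e-04,  5.83482856e-04,
       -6.64083326e-05, -1.38488677e-04]), 'joint_efforts': array([ 1.11236848e-03, -5.06097543e+01, -2.91406238e+01, -8.14679908e-06,
        4.48757710e-03,  3.99544398e-07]), 'ee_pos': array([ 244.96009744, -492.06339208,  230.74697677]), 'orientation': array([-5.98956462e-04,  9.73457777e-01,  2.28865879e-01, -8.78364426e-05]), 'force': array([-0.37270991,  0.57680363, -0.15882941]), 'torque': array([0.00255606, 0.00951962, 0.04908297]), 'grasp_force': 0.0, 'gripper_width': 0.9990140093358217} 18.700000000000003
[[473.57674791   0.         316.22190279]
 [  0.         473.57674791 199.79264018]
 [  0.           0.           1.        ]] [[ 0.02612401 -0.99918579  0.03074576]
 [-0.993027   -0.02947526 -0.11414282]
 [ 0.11495613 -0.0275495  -0.99298848]] [  49.14718027  535.14020887 1109.77889638]
[[516.60335367   0.         313.65634635]
 [  0.         516.60335367 194.84153518]
 [  0.           0.           1.        ]] [[-0.86355304 -0.50418098 -0.0088141 ]
 [-0.24471009  0.43429058 -0.86689599]
 [ 0.44090035 -0.74645377 -0.49841112]] [500.15062863 179.82866833 906.3614889 ]
```

View pics/top1.png

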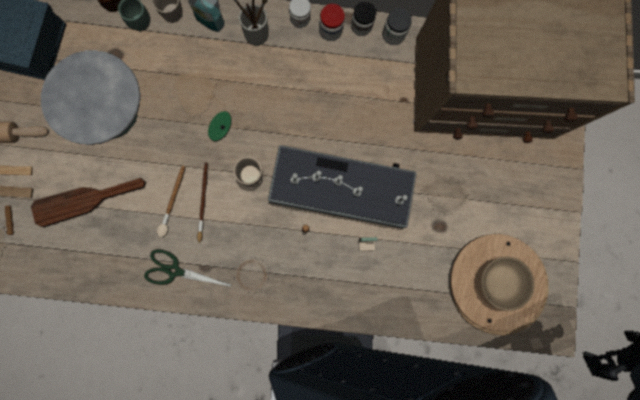

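View pics/side1.png

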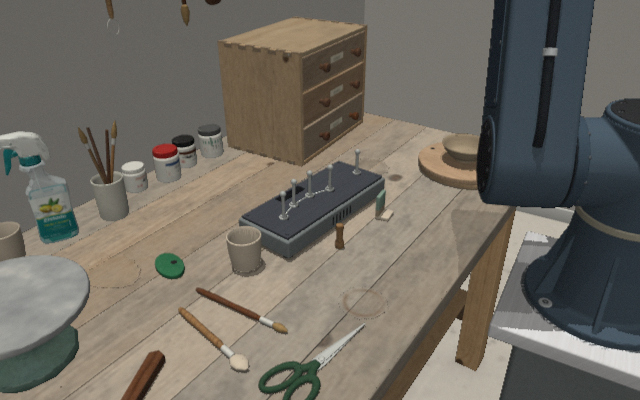

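The top view shows the box centred near (343,187), with levers at about (295,178), (318,176), (338,180) and (358,191) and the lone lever at (402,198). The cup is at (248,172), the stamp at (305,229) and the tile at (367,243). The side view shows the ball tops at about (283,195), (294,184), (310,173), (331,169) and (357,152).

```bash
cat > h.py <<'E'
import numpy as np,cv2
def load(n): return dict(np.load(n+".npz"))
def ray(f,uv,z):
    d=f["R"].T@np.linalg.solve(f["K"],[uv[0],uv[1],1]); c=-f["R"].T@f["t"]
    return c+d*(z-c[2])/d[2]
def proj(f,X):
    p=f["K"]@(f["R"]@np.asarray(X,float)+f["t"]); return p[:2]/p[2]
E
python3 - <<'E'
from h import *
f=load("top");s=load("side")
im=f["frame"];z=f["z_map"]
v,u=np.mgrid[:400,:640]
P=np.stack([(u-f["K"][0,2])/f["K"][0,0]*z,(v-f["K"][1,2])/f["K"][1,1]*z,z],-1)
W=(P-f["t"])@f["R"]
m=((W[...,2]>38)&(W[...,2]<62)&(u>255)&(u<430)&(v>135)&(v<240)&(z>0)).astype(np.uint8)
m=cv2.morphologyEx(m,cv2.MORPH_CLOSE,np.ones((9,9)))
c=max(cv2.findContours(m,0,1)[0],key=cv2.contourArea)
pts=np.array([ray(f,p[0],50)[:2] for p in c],np.float32)
print("depth mask",cv2.minAreaRect(pts), np.median(W[...,2][m>0]))
g=cv2.cvtColor(im,cv2.COLOR_RGB2HSV)
k=((im.max(-1)<95)&(im[...,0].astype(int)<im[...,2]+8)&(u>255)&(u<430)&(v>135)&(v<240)).astype(np.uint8)
k=cv2.morphologyEx(cv2.morphologyEx(k,cv2.MORPH_OPEN,np.ones((3,3))),cv2.MORPH_CLOSE,np.ones((9,9)))
c=max(cv2.findContours(k,0,1)[0],key=cv2.contourArea)
print("colour",cv2.minAreaRect(np.array([ray(f,p[0],50)[:2] for p in c],np.float32)))
a=cv2.resize(im[140:235,265:420,::-1],None,fx=5,fy=5,interpolation=cv2.INTER_CUBIC)
cv2.imwrite("pics/topz.png",a)
b=cv2.resize(s["frame"][135:255,235:395,::-1],None,fx=5,fy=5,interpolation=cv2.INTER_CUBIC)
cv2.imwrite("pics/sidez.png",b)
E
```

```text
depth mask ((566.5203857421875, 2.990447998046875), (336.68463134765625, 139.82684326171875), 80.6595458984375) 49.91868498848391
colour ((567.843994140625, 3.514404296875), (334.2239990234375, 146.44512939453125), 80.78607940673828)
```

View pics/topz.png

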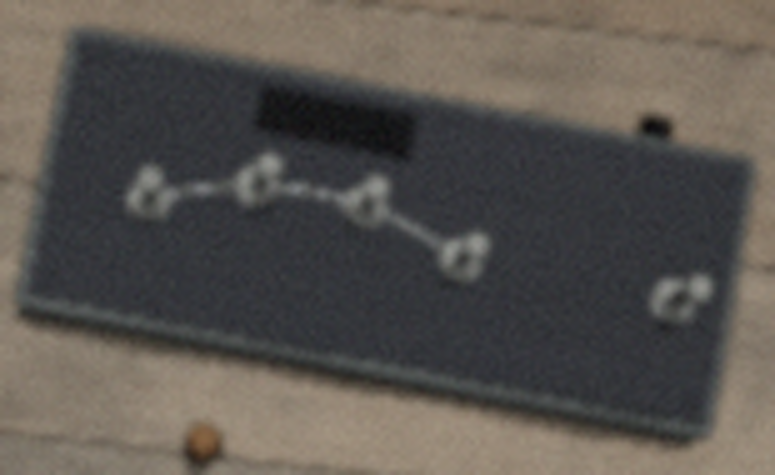

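View pics/sidez.png

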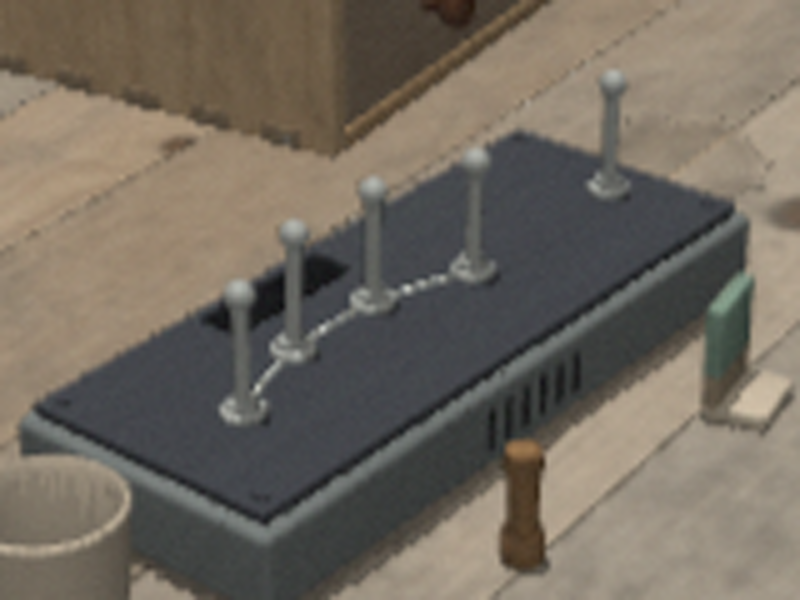

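The zooms show the balls in crop pixels. Top: (150,176), (270,165), (377,187), (479,242) and lone (701,288). Side: (239,293), (294,233), (373,190), (475,160) and (612,83). I'll triangulate them and compare with the box pose.

```bash
python3 - <<'E'
from h import *
np.set_printoptions(precision=1,suppress=True)
f=load("top");s=load("side")
A=(np.array([(150,176),(270,165),(377,187),(479,242),(701,288)])+.5)/5-.5+[265,140]
B=(np.array([(239,293),(294,233),(373,190),(475,160),(612,83)])+.5)/5-.5+[235,135]
Pt=f["K"]@np.c_[f["R"],f["t"]];Ps=s["K"]@np.c_[s["R"],s["t"]]
X=cv2.triangulatePoints(Pt,Ps,A.T.astype(float),B.T.astype(float));X=(X[:3]/X[3]).T
print(X)
H=np.array([(-9,115),(8,66),(8,14),(-9,-35),(-9,-138)])
# hinge bases seen in the pictures, at z~54
a=(np.array([(150,200),(255,187),(366,208),(460,262),(672,303)])+.5)/5-.5+[265,140]
b=(np.array([(243,408),(294,346),(373,298),(473,267),(608,184)])+.5)/5-.5+[235,135]
for nm,Y in (("top",np.array([ray(f,p,54)[:2] for p in a])),("side",np.array([ray(s,p,54)[:2] for p in b])),("ball",X[:,:2])):
    h=H-H.mean(0);y=Y-Y.mean(0)
    th=np.arctan2((h[:,0]*y[:,1]-h[:,1]*y[:,0]).sum(),(h*y).sum())
    R=np.array([[np.cos(th),-np.sin(th)],[np.sin(th),np.cos(th)]]);t=Y.mean(0)-R@H.mean(0)
    print(nm,np.degrees(th),t,"\n",Y-(H@R.T+t))
th=np.radians(-9.3);R=np.array([[np.cos(th),-np.sin(th)],[np.sin(th),np.cos(th)]])
print("rect hinges",H@R.T+[566.8,3.2])
print("balls box frame",(X[:,:2]-[566.8,3.2])@R)
E
```

```text
[[ 580.8  116.8  105.7]
 [ 588.2   63.1  105.3]
 [ 579.5   14.3  105.5]
 [ 555.7  -32.5  105. ]
 [ 538.5 -133.4  104.6]]
top -9.419663301999467 [566.8   2.9] 
 [[ 0.5 -0.7]
 [-0.4  1. ]
 [-0.4 -0.6]
 [-0.  -0.1]
 [ 0.3  0.5]]
side -9.364426626943706 [569.8   4.8] 
 [[ 0.3  0.2]
 [-0.4 -0.2]
 [-0.1 -0.2]
 [ 0.1 -0.1]
 [ 0.1  0.2]]
ball -9.529996963001157 [570.   1.] 
 [[ 0.6  0.9]
 [-0.6 -1.6]
 [-0.7  0.9]
 [ 0.4 -0.4]
 [ 0.2  0.3]]
rect hinges [[ 576.5  118.1]
 [ 585.4   67. ]
 [ 577.    15.7]
 [ 552.3  -29.9]
 [ 535.6 -131.5]]
balls box frame [[  -4.6  114.4]
 [  11.5   62.6]
 [  10.7   13. ]
 [  -5.1  -37. ]
 [  -5.9 -139.4]]
```

Both views put the box at about (568.5, 3.5) with yaw -9.4°, and the ball heights of about 105 mm match the 104 mm expected. I'll start the approach at z 230 with the fingers shut.

>>> play_rows(targets=[[[0.07, -0.056, 0], [0, 0, 0], 0], [[0.15, -0.12, 0], [0, 0, 0], 0], [[0.23, -0.185, 0], [0, 0, 0], 0], [[0.31, -0.25, 0], [0, 0, 0], 0], [[0.39, -0.315, 0], [0, 0, 0], 0], [[0.47, -0.38, 0], [0, 0, 0], 0], [[0.55, -0.445, 0], [0, 0, 0], 0], [[0.61, -0.49, 0], [0, 0, 0], 0]], squeeze=20)

```text
time_s: 0.9
ee_pos: [409.3, -135.0, 231.3]
orientation: [-0.0, 0.973, 0.229, 0.0]
force: [0.4, -1.1, -1.1]
gripper_width: 0.0
grasp_force: 0.0
```

```bash
cat > p.py <<'E'
from h import *
from workcell import state
from scipy.spatial.transform import Rotation as Ro
th=np.radians(-9.4);R2=np.array([[np.cos(th),-np.sin(th)],[np.sin(th),np.cos(th)]])
def path(s):  # s mm along row; returns world x,y and heading of tool y
    phi=max(.77-s/160,-.49); e=max(0,s-1.26*160)
    b=np.array([-150+160*np.cos(phi),40+160*np.sin(phi)])+e*np.array([np.sin(phi),-np.cos(phi)])
    return R2@b+[568.5,3.5], np.arctan2(-np.cos(phi),np.sin(phi))+th
def rows(ss,z,turn=True):
    s=state();q=s["orientation"];Rt=Ro.from_quat([q[1],q[2],q[3],q[0]]).as_matrix()
    h0=np.arctan2(Rt[1,1],Rt[0,1])
    print(s["time_s"],s["ee_pos"].round(1),np.degrees(h0).round(1),s["force"].round(1),s["gripper_width"])
    for x in ss:
        p,h=path(x);d=Rt.T@(np.array([*p,z])-s["ee_pos"])
        print(x,p.round(1),(d/500).round(4),"turn z",round(-(h-h0)/(np.pi/2),3))
E
python3 -c "
from p import *
rows([0,32,64],230);rows([0],90)"
```

```text
0.9 [ 409.3 -135.   231.3] -63.5 [ 0.4 -1.1 -1.1] 0.00018108962440304012
0 [558.6 158.6] [ 0.529  -0.3925  0.0027] turn z -0.092
32 [574.  130.6] [ 0.5318 -0.3287  0.0027] turn z 0.036
64 [583.7 100.2] [ 0.5218 -0.2656  0.0027] turn z 0.163
0.9 [ 409.3 -135.   231.3] -63.5 [ 0.4 -1.1 -1.1] 0.00018108962440304012
0 [558.6 158.6] [ 0.5289 -0.3925  0.2827] turn z -0.092
```

>>> play_rows(targets=[[[0.07, -0.052, 0], [0, 0, 0], 0], [[0.15, -0.11, 0], [0, 0, 0], 0], [[0.23, -0.17, 0], [0, 0, 0], 0], [[0.31, -0.23, 0], [0, 0, 0], 0], [[0.39, -0.29, 0], [0, 0, 0], 0], [[0.46, -0.34, 0], [0, 0, 0], 0], [[0.51, -0.38, 0], [0, 0, 0], 0], [[0.53, -0.394, 0], [0, 0, 0], 0]])

```text
time_s: 1.7
ee_pos: [558.9, 159.7, 230.7]
orientation: [-0.0, 0.973, 0.23, -0.0]
force: [0.4, -1.1, 0.1]
gripper_width: 0.002
grasp_force: 0.0
```

>>> play_rows(targets=[[[0, 0, 0.05], [0, 0, 0], 0], [[0, 0, 0.1], [0, 0, 0], 0], [[0, 0, 0.15], [0, 0, 0], 0], [[0, 0, 0.2], [0, 0, 0], 0], [[0, 0, 0.24], [0, 0, 0], 0], [[0, 0, 0.27], [0, 0, 0], 0], [[0, 0, 0.282], [0, 0, 0], 0], [[0, 0, 0.282], [0, 0, 0], 0]])

```text
time_s: 2.5
ee_pos: [558.2, 157.0, 89.9]
orientation: [0.0, 0.973, 0.229, -0.0]
force: [-1.1, 0.6, -0.0]
gripper_width: 0.002
grasp_force: 0.0
```

```bash
python3 - <<'E'
from p import *
from workcell import imaging
rows([5,10,15,20,25,30,35,40],90)
f=imaging.grab_frame("side")
cv2.imwrite("pics/s2.png",cv2.resize(f["frame"][100:260,200:400,::-1],None,fx=3,fy=3))
E
```

```text
2.5 [558.2 157.   89.9] -63.6 [-1.1  0.6 -0. ] 0.002034365396687946
5 [561.3 154.4] [ 0.0033  0.0074 -0.0002] turn z -0.072
10 [564.  150.2] [ 0.0043  0.0174 -0.0002] turn z -0.052
15 [566.5 145.9] [ 0.0049  0.0273 -0.0002] turn z -0.032
20 [568.9 141.5] [ 0.0053  0.0373 -0.0002] turn z -0.012
25 [571.1 137. ] [ 0.0053  0.0473 -0.0002] turn z 0.008
30 [573.2 132.5] [ 0.005   0.0573 -0.0002] turn z 0.027
35 [575.2 127.9] [ 0.0044  0.0673 -0.0002] turn z 0.047
40 [577.  123.2] [ 0.0035  0.0773 -0.0002] turn z 0.067
```

View pics/s2.png

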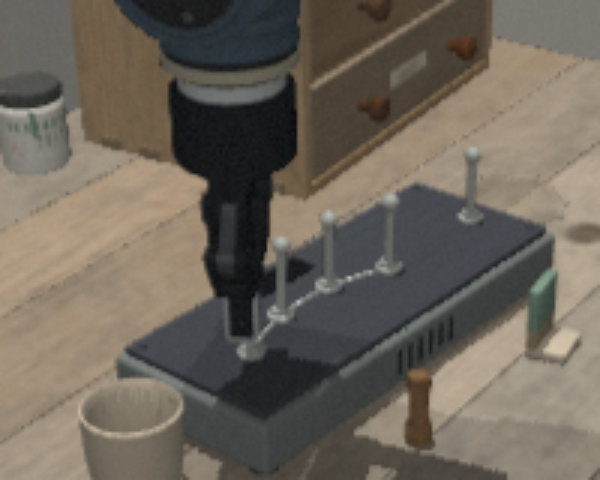

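The picture shows the fingertip on the cup side of lever 1, hiding its rod, with its base at (250,350). The other levers are upright and the force is near zero, so I'll start the sweep.

>>> play_rows(targets=[[[0.003, 0.007, 0], [0, 0, 0], 0], [[0.004, 0.017, 0], [0, 0, 0.0], 0], [[0.005, 0.027, 0], [0, 0, 0.01], 0], [[0.005, 0.037, 0], [0, 0, 0.02], 0], [[0.005, 0.047, 0], [0, 0, 0.03], 0], [[0.005, 0.057, 0], [0, 0, 0.04], 0], [[0.0045, 0.067, 0], [0, 0, 0.055], 0], [[0.0035, 0.077, 0], [0, 0, 0.07], 0]])

```text
time_s: 3.35
ee_pos: [577.2, 123.2, 90.2]
orientation: [-0.0, 0.985, 0.174, -0.0]
force: [-0.5, 0.0, 0.5]
gripper_width: 0.002
grasp_force: 0.4
```

```bash
python3 -c "
from p import *
rows([45,50,55,60,65,70,75,80],90)"
```

```text
3.35 [577.2 123.2  90.2] -70.0 [-0.5  0.   0.5] 0.001527055758929107
45 [578.7 118.5] [-0.0005  0.0099  0.0004] turn z 0.016
50 [580.2 113.7] [-0.0009  0.0199  0.0004] turn z 0.036
55 [581.6 108.9] [-0.0017  0.0299  0.0004] turn z 0.056
60 [582.8 104.1] [-0.0027  0.0398  0.0004] turn z 0.076
65 [583.9  99.2] [-0.004   0.0497  0.0004] turn z 0.096
70 [584.8  94.3] [-0.0057  0.0596  0.0004] turn z 0.115
75 [585.5  89.3] [-0.0076  0.0694  0.0004] turn z 0.135
80 [586.2  84.4] [-0.0099  0.0791  0.0004] turn z 0.155
```

>>> play_rows(targets=[[[-0.0005, 0.01, 0], [0, 0, 0.02], 0], [[-0.001, 0.02, 0], [0, 0, 0.04], 0], [[-0.002, 0.03, 0], [0, 0, 0.06], 0], [[-0.003, 0.04, 0], [0, 0, 0.08], 0], [[-0.004, 0.05, 0], [0, 0, 0.1], 0], [[-0.006, 0.06, 0], [0, 0, 0.12], 0], [[-0.0075, 0.07, 0], [0, 0, 0.14], 0], [[-0.01, 0.08, 0], [0, 0, 0.16], 0]])

```text
time_s: 4.15
ee_pos: [586.4, 83.9, 90.4]
orientation: [0.0, 0.999, 0.049, 0.0]
force: [-0.2, -0.4, -0.3]
gripper_width: 0.003
grasp_force: 0.2
```

```bash
python3 - <<'E'
from p import *
from workcell import imaging
rows([85,90,95,100,105,110,115,120],90)
f=imaging.grab_frame("side");g=imaging.grab_frame("top")
cv2.imwrite("pics/s3.png",np.hstack([cv2.resize(x["frame"][a:a+140,b:b+160,::-1],(400,350)) for x,a,b in ((f,120,230),(g,120,265))]))
E
```

```text
4.15 [586.4  83.9  90.4] -84.4 [-0.2 -0.4 -0.3] 0.002584798901665777
85 [586.6  79.4] [-0.0004  0.009   0.0007] turn z 0.015
90 [586.9  74.4] [-0.0008  0.019   0.0007] turn z 0.035
95 [587.   69.4] [-0.0015  0.0289  0.0007] turn z 0.055
100 [587.   64.4] [-0.0025  0.0389  0.0007] turn z 0.074
105 [586.8  59.4] [-0.0038  0.0488  0.0007] turn z 0.094
110 [586.5  54.4] [-0.0055  0.0587  0.0007] turn z 0.114
115 [586.   49.5] [-0.0074  0.0685  0.0007] turn z 0.134
120 [585.4  44.5] [-0.0097  0.0782  0.0007] turn z 0.154
```

View pics/s3.png

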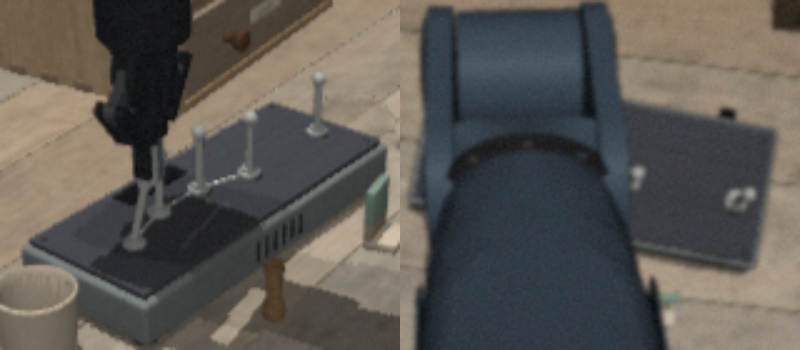

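Lever 1, based at (135,243), is leaning under the fingertip. Levers 2 to 4 and the lone lever are still upright, and the box hasn't moved. I'll continue.

>>> play_rows(targets=[[[-0.0005, 0.01, 0.001], [0, 0, 0.02], 0], [[-0.001, 0.02, 0.001], [0, 0, 0.04], 0], [[-0.002, 0.03, 0.001], [0, 0, 0.06], 0], [[-0.003, 0.04, 0.001], [0, 0, 0.08], 0], [[-0.004, 0.05, 0.001], [0, 0, 0.1], 0], [[-0.006, 0.06, 0.001], [0, 0, 0.12], 0], [[-0.0075, 0.07, 0.001], [0, 0, 0.14], 0], [[-0.01, 0.08, 0.001], [0, 0, 0.16], 0]])

```text
time_s: 5.05
ee_pos: [585.3, 43.7, 89.8]
orientation: [-0.0, 0.997, -0.077, 0.0]
force: [-0.4, 1.5, -1.4]
gripper_width: 0.001
grasp_force: 0.6
```

```bash
python3 - <<'E'
from p import *
from workcell import imaging
rows([125,130,135,140,145,150,155,160],90)
f=imaging.grab_frame("side")
cv2.imwrite("pics/s4.png",cv2.resize(f["frame"][120:260,230:390,::-1],None,fx=4,fy=4))
E
```

```text
5.05 [585.3  43.7  89.8] -98.8 [-0.4  1.5 -1.4] 0.0012925118400094863
125 [584.6  39.6] [-0.0001  0.0083 -0.0004] turn z 0.014
130 [583.6  34.6] [-0.0005  0.0183 -0.0004] turn z 0.034
135 [582.5  29.8] [-0.0012  0.0283 -0.0004] turn z 0.054
140 [581.3  24.9] [-0.0022  0.0382 -0.0004] turn z 0.074
145 [579.9  20.1] [-0.0035  0.0482 -0.0004] turn z 0.093
150 [578.3  15.4] [-0.0051  0.058  -0.0004] turn z 0.113
155 [576.6  10.7] [-0.007   0.0678 -0.0004] turn z 0.133
160 [574.8   6. ] [-0.0092  0.0776 -0.0004] turn z 0.153
```

View pics/s4.png

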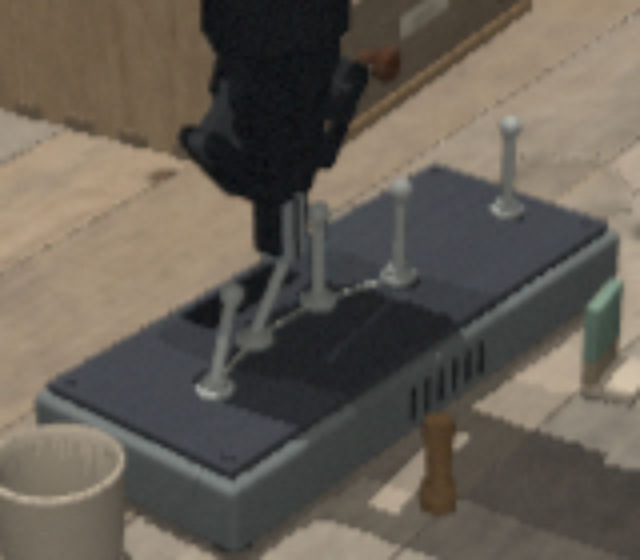

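Lever 1's ball is at (232,293) and its base at (214,388). Lever 2 is leaning at the fingertip, with its rod running from (257,338) to (290,250). Levers 3, 4 and the lone one are upright. I'll compute lever 1's lean from this view.

```bash
python3 - <<'E'
from p import *
s=load("side")
for i,(h,ph) in enumerate((((-9,115),.49),((8,66),.163))):
  for l in (0,.3,.6,.8,.9,1.05):
    b=np.array(h)+50*np.sin(l)*np.array([np.sin(ph),-np.cos(ph)])
    p=R2@b+[568.5,3.5]
    print(i+1,l,((proj(s,[*p,54+50*np.cos(l)])-[230,120])*4).round(0))
  print("hinge",((proj(s,[*(R2@np.array(h)+[568.5,3.5]),54])-[230,120])*4).round(0))
print("tcp",((proj(s,[585.3,43.7,89.8])-[230,120])*4).round(0))
E
```

```text
1 0 [213. 298.]
1 0.3 [221. 288.]
1 0.6 [228. 286.]
1 0.8 [232. 290.]
1 0.9 [234. 293.]
1 1.05 [236. 300.]
hinge [217. 384.]
2 0 [253. 251.]
2 0.3 [269. 243.]
2 0.6 [283. 243.]
2 0.8 [290. 248.]
2 0.9 [294. 252.]
2 1.05 [298. 259.]
hinge [256. 335.]
tcp [281. 257.]
```

Lever 1 was left at about 0.88 rad, which is well over. I'll continue.

>>> play_rows(targets=[[[0, 0.01, 0.001], [0, 0, 0.02], 0], [[-0.0005, 0.02, 0.001], [0, 0, 0.04], 0], [[-0.001, 0.03, 0.001], [0, 0, 0.06], 0], [[-0.002, 0.04, 0.001], [0, 0, 0.08], 0], [[-0.0035, 0.05, 0.001], [0, 0, 0.1], 0], [[-0.005, 0.06, 0.001], [0, 0, 0.12], 0], [[-0.007, 0.07, 0.001], [0, 0, 0.14], 0], [[-0.009, 0.079, 0.001], [0, 0, 0.155], 0]])

```text
time_s: 5.9
ee_pos: [574.7, 5.2, 89.3]
orientation: [0.0, 0.98, -0.197, -0.0]
force: [0.3, 0.1, -0.5]
gripper_width: 0.001
grasp_force: 0.3
```

```bash
python3 -c "
from p import *
rows([165,170,175,180,185,190,195,200],89.5)"
```

```text
5.9 [574.7   5.2  89.3] -112.7 [ 0.3  0.1 -0.5] 0.0010576373338002797
165 [572.8   1.4] [-0.0007  0.0085 -0.0004] turn z 0.018
170 [570.7  -3.1] [-0.0011  0.0185 -0.0004] turn z 0.038
175 [568.4  -7.5] [-0.0019  0.0284 -0.0004] turn z 0.058
180 [566.  -11.9] [-0.0029  0.0384 -0.0004] turn z 0.078
185 [563.4 -16.2] [-0.0043  0.0483 -0.0004] turn z 0.098
190 [560.7 -20.4] [-0.006   0.0581 -0.0004] turn z 0.118
195 [557.9 -24.6] [-0.008   0.0679 -0.0004] turn z 0.138
200 [555.  -28.6] [-0.0103  0.0777 -0.0004] turn z 0.157
```

>>> play_rows(targets=[[[-0.0005, 0.009, 0], [0, 0, 0.02], 0], [[-0.001, 0.0185, 0], [0, 0, 0.04], 0], [[-0.002, 0.0285, 0], [0, 0, 0.06], 0], [[-0.003, 0.0385, 0], [0, 0, 0.08], 0], [[-0.0045, 0.0485, 0], [0, 0, 0.1], 0], [[-0.006, 0.058, 0], [0, 0, 0.12], 0], [[-0.008, 0.068, 0], [0, 0, 0.14], 0], [[-0.0105, 0.078, 0], [0, 0, 0.155], 0]])

```text
time_s: 6.7
ee_pos: [554.8, -28.7, 89.2]
orientation: [0.0, 0.949, -0.315, -0.0]
force: [1.2, 0.4, -1.3]
gripper_width: 0.001
grasp_force: 0.4
```

```bash
python3 -c "
from p import *
rows([205,210,215,220,225,230,235,240,250,258],89.5)"
```

```text
6.7 [554.8 -28.7  89.2] -126.7 [ 1.2  0.4 -1.3] 0.0013954318134002405
205 [552.  -32.6] [ 0.0001  0.0097 -0.0005] turn z 0.009
210 [548.9 -36.6] [-0.0001  0.0197 -0.0005] turn z 0.009
215 [545.9 -40.5] [-0.0002  0.0297 -0.0005] turn z 0.009
220 [542.8 -44.5] [-0.0003  0.0397 -0.0005] turn z 0.009
225 [539.8 -48.5] [-0.0005  0.0497 -0.0005] turn z 0.009
230 [536.7 -52.4] [-0.0006  0.0597 -0.0005] turn z 0.009
235 [533.7 -56.4] [-0.0008  0.0697 -0.0005] turn z 0.009
240 [530.7 -60.4] [-0.0009  0.0797 -0.0005] turn z 0.009
250 [524.6 -68.3] [-0.0012  0.0997 -0.0005] turn z 0.009
258 [519.7 -74.6] [-0.0014  0.1157 -0.0005] turn z 0.009
```

>>> play_rows(targets=[[[0, 0.01, 0], [0, 0, 0], 0], [[0, 0.02, 0], [0, 0, 0], 0], [[0, 0.03, 0], [0, 0, 0], 0], [[0, 0.04, 0], [0, 0, 0], 0], [[-0.0005, 0.05, 0], [0, 0, 0], 0], [[-0.0005, 0.06, 0], [0, 0, 0], 0], [[-0.001, 0.07, 0], [0, 0, 0], 0], [[-0.001, 0.08, 0], [0, 0, 0], 0]])

```text
time_s: 7.5
ee_pos: [530.6, -60.5, 89.3]
orientation: [0.0, 0.95, -0.313, 0.0]
force: [-0.4, -0.8, 0.2]
gripper_width: -0.0
grasp_force: 0.2
```

```bash
python3 - <<'E'
from p import *
from workcell import imaging
rows([250],89.5)
f=imaging.grab_frame("side")
cv2.imwrite("pics/s5.png",cv2.resize(f["frame"][120:260,230:390,::-1],None,fx=4,fy=4))
E
```

```text
7.5 [530.6 -60.5  89.3] -126.5 [-0.4 -0.8  0.2] -0.0003039662441904429
250 [524.6 -68.3] [-0.0004  0.0196 -0.0003] turn z 0.01
```

View pics/s5.png

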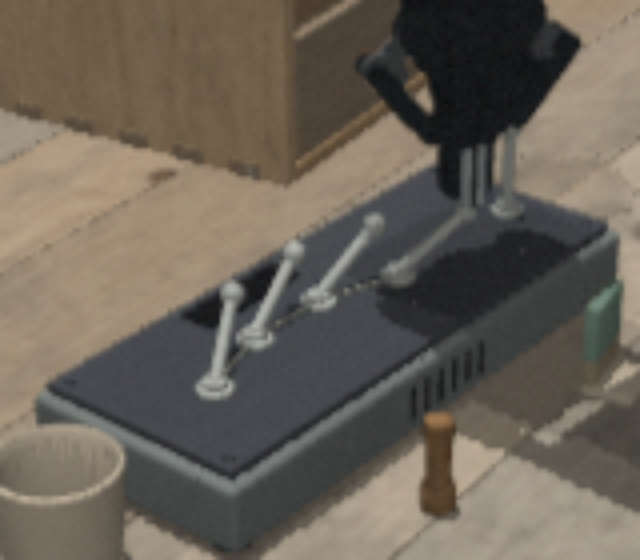

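Levers 1 to 3 are well over, and lever 4 is over at the fingertip, with its ball near (465,215). The lone lever's base is at (508,205), and its ball is hidden behind the gripper. I'll go a few mm further, then lift.

>>> play_rows(targets=[[[0, 0.006, 0], [0, 0, 0], 0], [[0, 0.012, 0], [0, 0, 0], 0], [[0, 0.018, 0], [0, 0, 0], 0], [[0, 0.018, 0], [0, 0, 0], 0], [[0, 0.018, -0.02], [0, 0, 0], 0], [[0, 0.018, -0.06], [0, 0, 0], 0], [[0, 0.018, -0.14], [0, 0, 0], 0], [[0, 0.018, -0.22], [0, 0, 0], 0]])

```text
time_s: 8.35
ee_pos: [525.2, -67.2, 201.0]
orientation: [0.0, 0.95, -0.313, -0.0]
force: [0.6, -0.3, 0.4]
gripper_width: -0.0
grasp_force: 0.0
```

>>> play_rows(targets=[[[0, 0, -0.06], [0, 0, 0], 0], [[0, 0, -0.12], [0, 0, 0], 0], [[0, 0, -0.18], [0, 0, 0], 0], [[0, 0, -0.24], [0, 0, 0], 0], [[0, 0, -0.26], [0, 0, 0], 0], [[0, 0, -0.26], [0, 0, 0], 0], [[0, 0, -0.26], [0, 0, 0], 0], [[0, 0, -0.26], [0, 0, 0], 0]])

```text
time_s: 9.15
ee_pos: [525.0, -67.3, 327.8]
orientation: [0.0, 0.95, -0.314, -0.001]
force: [-0.1, 0.9, -0.0]
gripper_width: 0.002
grasp_force: 0.0
```

```bash
python3 - <<'E'
from p import *
from workcell import imaging
f=imaging.grab_frame("side");s=load("side")
cv2.imwrite("pics/s6.png",cv2.resize(f["frame"][120:260,230:390,::-1],None,fx=4,fy=4))
for i,(h,ph) in enumerate((((-9,115),.49),((8,66),.163),((8,14),-.163),((-9,-35),-.49),((-9,-138),-.49))):
  hp=proj(s,[*(R2@np.array(h)+[568.5,3.5]),54]);print(i+1,"hinge",((hp-[230,120])*4).round(0))
  for l in (0,.7,.8,.9,1.0):
    b=np.array(h)+50*np.sin(l)*np.array([np.sin(ph),-np.cos(ph)])
    print(l,((proj(s,[*(R2@b+[568.5,3.5]),54+50*np.cos(l)])-[230,120])*4).round(0))
E
```

```text
1 hinge [217. 384.]
0 [213. 298.]
0.7 [230. 288.]
0.8 [232. 290.]
0.9 [234. 293.]
1.0 [235. 297.]
2 hinge [256. 335.]
0 [253. 251.]
0.7 [287. 245.]
0.8 [290. 248.]
0.9 [294. 252.]
1.0 [297. 256.]
3 hinge [320. 296.]
0 [319. 215.]
0.7 [364. 216.]
0.8 [369. 219.]
0.9 [373. 223.]
1.0 [377. 228.]
4 hinge [400. 272.]
0 [401. 191.]
0.7 [454. 200.]
0.8 [460. 204.]
0.9 [465. 209.]
1.0 [470. 215.]
5 hinge [508. 205.]
0 [511. 128.]
0.7 [560. 137.]
0.8 [565. 141.]
0.9 [570. 146.]
1.0 [574. 151.]
```

View pics/s6.png

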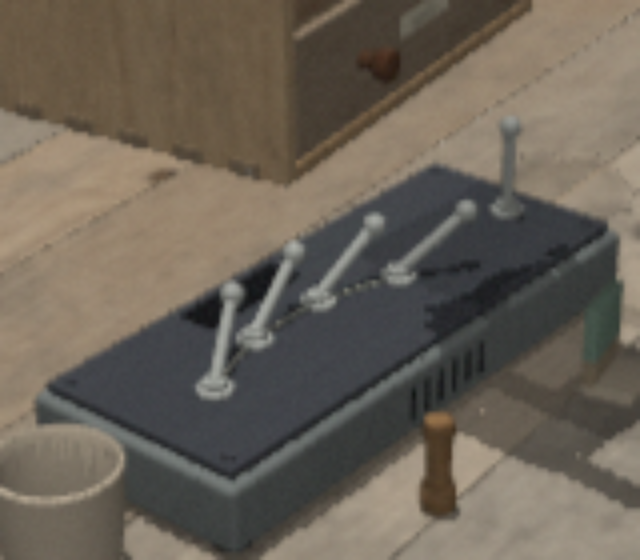

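The picture shows all four balls, at (232,293), (293,251), (373,222) and (466,209), which puts each lever at about 0.9 rad. The lone lever is upright at (511,125), and the box, cup, stamp and tile haven't moved.

```bash
python3 -c "
from workcell import ctrl
print(ctrl.close_job())"
```

```text
the job is handed in; nothing more can be done
None
```

Job handed in: levers 1 to 4 were laid over in order and left leaning about 0.9 rad towards the lone lever, which is still upright, and the last picture shows the box, cup, stamp and tile where they stood.

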